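Hang the slide carrier up to dry

ROBOT

A 6-joint arm with a two-finger parallel gripper is mounted at the origin on a cart in front of the work surface, level with it; the furniture and walls round the work are solid. World frame = base frame: x ahead of the robot, y to its left, z up, the work surface at z = 0. Lengths are in m, angles in rad, forces in N, time in s.
With the tool pointing down it reaches from about 0.4 to 0.925 m from the base axis. Payload 12.5 kg.
Tool frame: the origin (TCP) lies on the mounting face of the last link; the fingertips stand 190 mm ahead of it and the grasp point (between the pads) lies 171 mm ahead of it (manip.hold_point_z is the distance from the TCP to the grasp point, in m); z points along the fingers, y is the direction in which the jaws open and shut (so a half turn about z gives the same grasp; the last joint's range is limited). The gripper opens to 95 mm and grips with 3 to 60 N. Pads are 20 mm wide; open, the fingers measure 119 mm over their backs; the gripper's body (75 mm by 180 mm) begins 59 mm behind the grasp point.
Start: joints at [1.135, 0.491, 1.559, -0, 1.092, -0.106], TCP at [0.202, 0.591, 0.405] pointing down, gripper open.
Joint ranges: [-3.1, 3.1], [-0.84, 2.19], [0.05, 2.79], [-1.13, 4.28], [0.06, 2.93], [-2.69, 2.69]. Speed limits (rad/s): [2.22, 2.22, 2.79, 3.14, 3.14, 3.14].

INTERFACE

Orientations are given as a 3x3 rotation matrix whose columns are the frame's x, y, z axes.
In Python, from rig import manip gives the robot as it stands. The module is installed in compiled form; this text tells all that it offers.
- The arm moves only by the tool arm_command, never from a script. Its arguments are lists of equal length, an entry for each row: "rot": the turn, a rotation vector about the tool's x, y, z in rad, a list of three; "linear": the shift along the tool's x, y, z in mm, a list of three; "jaw": the finger opening in mm, from 0 to 95.1. A call has 1 to 12 rows; each row shifts and turns the commanded pose from where the row before left it, along the tool's axes as they then stand; what a row does not reach is not made up. A row lasts 1/10 s, in which the tool goes at most 50 mm and 8.59 degrees, less where a joint would pass 70% of its speed; a pose out of reach is approached as far as the arm can. A call is refused whole if a number of a shift passes 50 or a number of a turn 0.15, either way. A call with a gripper value outside its range is refused whole. The fingers move at their own pace and stop on an object; "grip_force" is the grip in N (left out, the last holds). Time passes only in rows, so rows that do not move let the fingers close. It gives the time, the measured TCP pose, the force and the opening at its end, in the units of the state.
- manip.get_state(): the state, without advancing time (a new reading comes with each control period).
- manip.snapshot(name): name is "scene" or "top" or "wrist"; returns a dict with "image" (400x640x3 uint8, red, green, blue), "fx", "fy", "cx", "cy" (pixels), "dist_coeffs" ([k1, k2, p1, p2, k3] as OpenCV has them; the pictures are not rectified), "R" (3x3) and "t" (3): a world point X has camera coordinates R X + t; the wrist camera has in their place "T_tool_cam" (4x4, takes a point from camera to tool coordinates, whose origin is the TCP and whose axes are the flange's). Camera axes: x right, y down, z forward; pixel columns grow to the right and rows downward; lengths in m; the calibration is good to about 2 mm. A picture is of the moment at which its call begins: read the wrist's pose just before it. There is no depth.
- manip.finish_job(): hands the job in, once; it reports no verdict.
The state is a dict: "t": time; "joints": joint angles; "qd": joint speeds; "joint_efforts": joint torques, N m; "tool_pos": TCP position; "orientation": TCP orientation; "contact_force": force on the tool from outside, world axes, zero at the start; "ft_torque": the same for the moment, N m; "opening": opening from 0.0 (shut) to 1.0 (fully open).
Only numpy, scipy, OpenCV 4.12 (cv2) and the standard library are available. Lean on these libraries where they do the work, as an engineer would, in place of code of your own. Each camera call takes 0.05 s, during which the arm holds its last target. There are 200 camera calls.

TASK

The stained slides are ready to dry: lift the clear cover off the staining dish and stand it on the worktop, mouth down and clear of the dish. Then lift the slide carrier out by the grip on its handle, keep it level, and gently hang it by the handle over the bar of the drying stand, so that it hangs freely and level, with the middle of the handle on the bar. Leave the dish where it is and do not disturb the other things.

Things in the scene. Friction and masses are not known exactly. Their poses are not given: they have to be found in the camera images.
- dish: white plastic staining dish, open trough 104 (x) x 80 (y) x 62 mm tall, 4 mm walls and floor (inside 96 x 72 mm); loose, 0.45 kg. Origin: centre of its underside, z up. An outside ledge (122 x 98 mm, top 54 mm up) carries the cover. To its right stand fixed tip boxes, 150 mm tall, about x 0.54, y -0.23 m (75 mm round it); the worktop before them is free.
- cover: clear plastic hood, 114 (x) x 90 (y) x 57 mm tall without its grip, 3 mm walls, open below; it stands on the ledge round the dish wall with 2 mm play and must rise 55 mm to clear the carrier inside. x along the dish's x. Origin: centre of its open lower rim, z up.
- cover_grip (a point): middle of the cover's grey grip, 73 mm above the cover's lower rim: an upright bar 40 mm long (along the cover's x) and 12 mm thick (y; 14.5 mm bead at the top), rising from 57 to 86 mm above the rim. Axes as the cover's.
- carrier: loose white slide carrier, ten glass slides, 90 (x) x 62 (y) x 30 mm tall, in the dish under the cover, x along the dish's. Over it a rigid bail of 14 mm wide, 3 mm thick steel strip: uprights at x = -42 and +42 mm, a slightly roofed crosspiece (underside 70 mm up at the middle, 64 at the sides). A bar can pass below it along y: window 81 mm wide, from 30 mm up. Origin: underside centre, z up.
- carrier_grip (a point): grip of the carrier's handle, 89 mm above the carrier's underside and on its vertical axis: a grey upright block 26 mm long (x), 12 mm thick (y), from 75 to 99 mm above the underside, on a small 30 x 18 mm foot on the crosspiece. Axes as the carrier's. With the cover off, the block stands above the dish's rim.
- carrier_saddle (a point): underside of the middle of the handle's crosspiece, 70 mm above the carrier's underside: the spot that rests on the bar.
- stand: fixed steel drying stand: drip tray 120 (x) x 150 (y) x 14 mm, a post near its +y end, bent over into a horizontal bar along the stand's y. Bar 10 mm thick, its top 135 mm up, straight from y = +40 to -79 mm at x = 0, ending free at the -y side in a 16 mm ball (3 mm proud). Nothing of the stand is higher. Origin: centre of the tray's underside, on the worktop.
- bar_mid (a point): middle of the bar, on its top line (stand frame 0, -20, 135 mm). Axes as the stand's: y along the bar, toward the post.
- bar_end (a point): outer end of the bar's ball, on the bar's axis (stand frame 0, -95, 130 mm).
- petri_0: bystander: flat round petri dish, 91 mm across, 15 mm tall; origin at its underside's centre
- marker_0: bystander: marker pen lying on the worktop, 134 mm long (y), 13 mm thick; origin below its middle
- wash_blue: bystander: blue bottle, 51 mm across, 105 mm tall; origin at its underside's centre
- squeeze_bottle: bystander: white squeeze bottle, 43 mm across, 125 mm tall; origin at its underside's centre
- dropper: bystander: small brown bottle, 31 mm across, 72 mm tall; origin at its underside's centre
- tape_roll: bystander: roll of masking tape lying flat, 85 mm across, 19 mm tall; origin at its underside's centre
- rack_green: bystander: green open tube rack, 50 x 85 x 55 mm; origin at its underside's centre

How it is judged:
On the way, in this order (a step that is already met when the one before it is completed fails the run):
1. the cover stands on the worktop, mouth down, clear of the dish (height (world z) of cover below 0.01 m and angle between cover's own z axis and vertical below 0.1 rad and horizontal distance between cover and dish above 0.09 m), for 0.2 s.
2. the carrier is lifted out of the dish, about level (z of carrier in the frame of dish above 0.063 m and angle between carrier's own z axis and vertical below 0.4 rad), for 0.1 s.
At the end, for the whole second after the job is handed in: Carrier at rest, its handle's middle on the bar (within 12 mm sideways, between ball and bend, 128-145 mm up), tilt < 0.2 rad. Cover on the worktop, mouth down (rim < 10 mm up, tilt < 0.1 rad), over 90 mm from the dish's centre. Dish upright (tilt < 0.1 rad) (all of step 1 and x of carrier_saddle in the frame of stand between -0.012 and 0.012 m and y of carrier_saddle in the frame of stand between -0.076 and 0.042 m and z of carrier_saddle in the frame of stand between 0.128 and 0.145 m and angle between carrier's own z axis and vertical below 0.2 rad and contact force between carrier and stand above 0.5 N and linear speed of carrier below 0.05 m/s and angle between dish's own z axis and vertical below 0.1 rad); the robot touches nothing.
It fails at once if the carrier tipped more than 0.6 rad (angle between carrier's own z axis and vertical above 0.6 rad).
It fails at once if the carrier was rammed against the stand with more than 50 N (contact force between carrier and stand above 50 N).
It fails at once if the dish shifted more than 40 mm (distance of dish from where it was at the start of the episode above 0.04 m).
It fails at once if a bystander shifted more than 30 mm (distance of any of petri_0, marker_0, wash_blue, squeeze_bottle, dropper, tape_roll, rack_green from where it was at the start of the episode above 0.03 m).
It also fails if it takes over 51 s, if anything falls off the work surface, if the arm or the gripper's body presses on something with over 40 N, if the wrist force passes 120 N, or if a joint passes its speed limit or range.

## Working session

There is one attempt and no reset: what is moved stays moved. The work goes in short steps, Python scripts to look and compute and a tool call to move; the robot and the scene stay as the last step left them, time stands still between calls to the robot, and variables do not carry over. Pictures are saved under pics/ and viewed, about 8 in all and at most 12, crops included, and the job is handed in when it is done.

Besides the shell and the picture viewer there is one more tool, called after "Call:" as name(argument=value, ...) on one line, values as JSON. arm_command: Moves the arm, as the interface text tells. Its arguments: {"type":"object","properties":{"rot":{"type":"array"},"linear":{"type":"array"},"jaw":{"type":"array"},"grip_force":{"type":"number"}},"required":["rot","linear","jaw"]}

```bash
mkdir -p pics; cat > h.py <<'E'
import numpy as np, cv2
from rig import manip
def snap(n):
    st=manip.get_state(); s=manip.snapshot(n)
    K=np.array([[s['fx'],0,s['cx']],[0,s['fy'],s['cy']],[0,0,1.]]); d=np.array(s['dist_coeffs'],float)
    if 'R' in s: R=np.array(s['R']);t=np.array(s['t'])
    else:
        T=np.array(s['T_tool_cam']);Ro=np.array(st['orientation']);p=np.array(st['tool_pos'])
        Rc=Ro@T[:3,:3];c=Ro@T[:3,3]+p;R=Rc.T;t=-R@c
    return dict(im=s['image'],K=K,d=d,R=R,t=t)
def ray(c,uv):
    u=cv2.undistortPoints(np.array([[uv]],float),c['K'],c['d'])[0,0]
    v=c['R'].T@np.array([u[0],u[1],1]); return -c['R'].T@c['t'],v
def onz(c,uv,z):
    o,v=ray(c,uv); return o+v*(z-o[2])/v[2]
def tri(c1,p1,c2,p2):
    o1,v1=ray(c1,p1);o2,v2=ray(c2,p2)
    a=np.linalg.lstsq(np.c_[v1,-v2],o2-o1,rcond=None)[0]
    A=o1+a[0]*v1;B=o2+a[1]*v2; return (A+B)/2,np.linalg.norm(A-B)
def proj(c,X):
    return cv2.projectPoints(np.array(X,float).reshape(-1,3),cv2.Rodrigues(c['R'])[0],c['t'],c['K'],c['d'])[0][:,0]
def save(c,n): cv2.imwrite('pics/'+n+'.png',c['im'][:,:,::-1])
E
python3 - <<'E'
from h import *
import pickle
D={}
for n in('scene','top','wrist'):
    D[n]=snap(n); save(D[n],n+'0')
    c=D[n];print(n,(-c['R'].T@c['t']).round(3),c['R'][2].round(2),c['K'][0,0])
pickle.dump(D,open('d0.pkl','wb'))
s=manip.get_state();print(s['t'],s['tool_pos'],np.round(s['orientation'],3),s['contact_force'],manip.hold_point_z)
E
```

```text
scene [ 0.182 -0.447  1.035] [ 0.33  0.54 -0.77] 429.15838851198197
top [0.399 0.228 1.352] [ 0.15 -0.01 -0.99] 460.17795337591076
wrist [0.134 0.615 0.384] [ 0.24 -0.08 -0.97] 353.5266951572114
0.15 [0.20237616 0.59130085 0.40430633] [[-0.946  0.324 -0.   ]
 [ 0.324  0.946 -0.001]
 [ 0.    -0.001 -1.   ]] [ 0.3127828  -0.10018276 -0.17261124] 0.1713
```

View pics/top0.png

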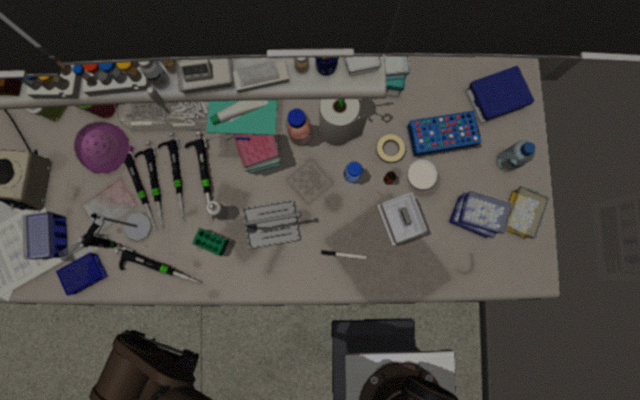

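View pics/scene0.png

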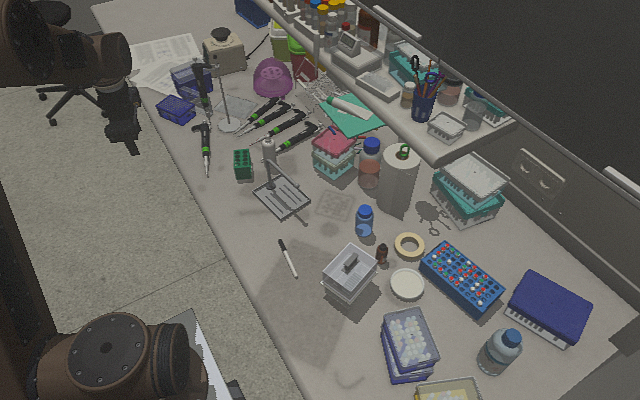

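The top view shows the covered dish near (404,218), and the stand near (272,222) with its bar running to about (315,220). In the scene view the dish is near (350,270) and the stand near (280,190). Next I'll enlarge these areas.

```bash
python3 - <<'E'
from h import *
import pickle
D=pickle.load(open('d0.pkl','rb'))
def crop(n,u,v,w=80,h=60,k=5): return cv2.resize(D[n]['im'][v:v+h,u:u+w],None,fx=k,fy=k,interpolation=cv2.INTER_CUBIC)
a=np.hstack([crop('top',365,185),crop('top',240,190)])
b=np.hstack([crop('scene',310,238),np.clip(crop('scene',245,135,80,90,3)[:,:],0,255)[:, :240]]) if 0 else np.hstack([crop('scene',312,238),cv2.resize(crop('scene',240,132,107,80,1),(400,300),interpolation=cv2.INTER_CUBIC)])
im=np.vstack([a,b]); im=np.clip(im.astype(float)*1.3,0,255).astype(np.uint8)
cv2.imwrite('pics/crop0.png',im[:,:,::-1])
t,s=D['top'],D['scene']
for uv,z in [((404,215),.08),((272,222),0),((315,220),.13),((343,254),0)]: print('top',uv,onz(t,uv,z).round(3))
for uv,z in [((350,262),.08),((280,195),0),((270,185),.13)]: print('sc',uv,onz(s,uv,z).round(3))
E
```

```text
top (404, 215) [ 0.54  -0.013  0.08 ]
top (272, 222) [0.533 0.364 0.   ]
top (315, 220) [0.524 0.236 0.13 ]
top (343, 254) [0.436 0.156 0.   ]
sc (350, 262) [0.549 0.018 0.08 ]
sc (280, 195) [0.528 0.379 0.   ]
sc (270, 185) [0.478 0.323 0.13 ]
```

View pics/crop0.png

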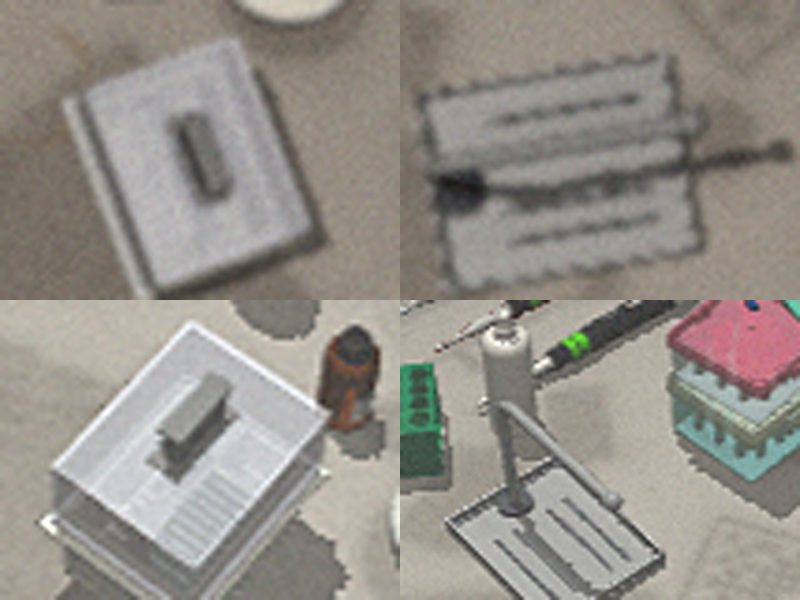

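Crop: the cover's corners in the top view are near crop (240,40), (320,240), (150,290) and (75,100), with the grip from (185,120) to (215,190). The bar is the light strip from about (430,162) to the ball at (693,122), and the dark line below it is its shadow. In the scene crop the ball is at (613,500) and the grip's top edge runs from (160,435) to (222,380).

```bash
python3 - <<'E'
from h import *
import pickle
D=pickle.load(open('d0.pkl','rb')); t,s=D['top'],D['scene']
T=lambda x,y,u,v:(u+x/5-.4,v+y/5-.4)
ball_t=T(293,122,240,190); ball_s=(240+213*107/400-.4,132+200*80/300-.4)
print('ball',tri(t,ball_t,s,ball_s))
C=np.array([onz(t,T(x-400,y,240,190),.014) for x,y in[(422,95),(665,55),(703,245),(450,290)]]);print(C.round(3))
print('stand c',C.mean(0),'len',np.linalg.norm(C[0]-C[1]),np.linalg.norm(C[1]-C[2]))
y=(C[0]-C[1]+C[3]-C[2]);print('yaw',np.degrees(np.arctan2(-y[0],y[1])), 'bar dir', (lambda a,b:np.degrees(np.arctan2(-(a-b)[0],(a-b)[1])))(onz(t,T(70,155,240,190),.13),onz(t,T(280,124,240,190),.13)))
zc=.054+.057
K=np.array([onz(t,T(x,y,365,185),zc) for x,y in[(240,40),(322,240),(150,290),(80,100)]]);print(K.round(3))
S=np.array([onz(s,T(x,y-300,312,238),zc) for x,y in[(190,322),(328,413),(200,567),(53,470)]]);print(S.round(3))
for Q in(K,S):
  e=[np.linalg.norm(Q[i]-Q[(i+1)%4]) for i in range(4)];print(Q.mean(0),np.round(e,3),[np.degrees(np.arctan2(*(Q[i]-Q[(i+1)%4])[[1,0]])).round(1) for i in range(4)])
for p,q in[((185,118),(212,195))]: print('grip top t',onz(t,T(*p,365,185),.14),onz(t,T(*q,365,185),.14))
a=onz(s,T(222,80,312,238),.14);b=onz(s,T(170,137,312,238),.14);print('grip s',a,b)
E
```

```text
ball (array([0.54005063, 0.28023783, 0.13485224]), np.float64(7.790744400514042e-05))
[[0.572 0.445 0.014]
 [0.594 0.302 0.014]
 [0.482 0.28  0.014]
 [0.457 0.427 0.014]]
stand c [0.52627318 0.36348493 0.014     ] len 0.1447400275937317 0.11388732291107881
yaw 9.10291692865495 bar dir 7.770143222046045
[[ 0.598 -0.033  0.111]
 [ 0.487 -0.074  0.111]
 [ 0.462  0.022  0.111]
 [ 0.566  0.056  0.111]]
[[ 0.57   0.054  0.111]
 [ 0.599 -0.028  0.111]
 [ 0.496 -0.066  0.111]
 [ 0.463  0.016  0.111]]
[ 0.52806207 -0.00714722  0.111     ] [0.118 0.099 0.11  0.095] [np.float64(20.1), np.float64(-75.0), np.float64(-161.5), np.float64(109.7)]
[ 0.5319411  -0.00582166  0.111     ] [0.087 0.11  0.088 0.113] [np.float64(109.2), np.float64(20.2), np.float64(-68.4), np.float64(-160.3)]
grip top t [0.55138473 0.00446151 0.14      ] [ 0.50997475 -0.00845492  0.14      ]
grip s [0.55212725 0.00157271 0.14      ] [ 0.51237086 -0.01225874  0.14      ]
```

Both views agree: dish about (0.531, -0.006) at yaw 20°, stand about (0.526, 0.363) at yaw 8.5°. The triangulated ball height is 0.135 m, where about 0.13 m is expected. Now I'll move above the dish.

Call:
arm_command(rot=[[0,0,0],[0,0,0],[0,0,0],[0,0,0],[0,0,0],[0,0,0],[0,0,0],[0,0,0],[0,0,0],[0,0,0],[0,0,0],[0,0,0]], linear=[[-20,-18,0],[-34,-31,0],[-34,-31,0],[-34,-31,0],[-34,-31,0],[-34,-31,0],[-34,-31,0],[-34,-31,0],[-34,-31,0],[-34,-31,0],[-34,-31,0],[-34,-31,0]], jaw=[60,60,60,60,60,60,60,60,60,60,60,60])

```text
t: 1.35
tool_pos: [0.4594, 0.1222, 0.4048]
orientation: [[-0.946, 0.324, 0.0], [0.324, 0.946, 0.0], [-0.0, 0.0, -1.0]]
contact_force: [0.8, 1.1, 0.6]
opening: 0.633
```

Call:
arm_command(rot=[[0,0,0],[0,0,0],[0,0,0],[0,0,-0.136],[0,0,-0.136],[0,0,-0.136],[0,0,-0.136],[0,0,-0.136],[0,0,0],[0,0,0]], linear=[[-34,-31,0],[-34,-31,0],[-30,-25,0],[-12,-13,0],[0,0,0],[0,0,0],[0,0,0],[0,0,0],[0,0,0],[0,0,0]], jaw=[60,60,60,60,60,60,60,60,60,60])

```text
t: 2.35
tool_pos: [0.5306, -0.0061, 0.4047]
orientation: [[-0.941, -0.339, -0.0], [-0.339, 0.941, 0.0], [0.0, 0.0, -1.0]]
contact_force: [0.3, 0.0, -0.2]
opening: 0.633
```

```bash
python3 - <<'E'
from h import *
import pickle
c=snap('wrist');pickle.dump(c,open('w1.pkl','wb'));save(c,'w1')
s=manip.get_state();print(s['t'],s['tool_pos'],np.round(s['orientation'],3))
print(proj(c,[[.531,-.006,.14],[.531,-.006,.127]]))
E
```

```text
2.4 [ 0.53055374 -0.0061382   0.40465065] [[-0.941 -0.34  -0.   ]
 [-0.34   0.941  0.   ]
 [ 0.     0.    -1.   ]]
[[317.9340218  213.70917373]
 [317.99741764 208.82944373]]
```

View pics/w1.png

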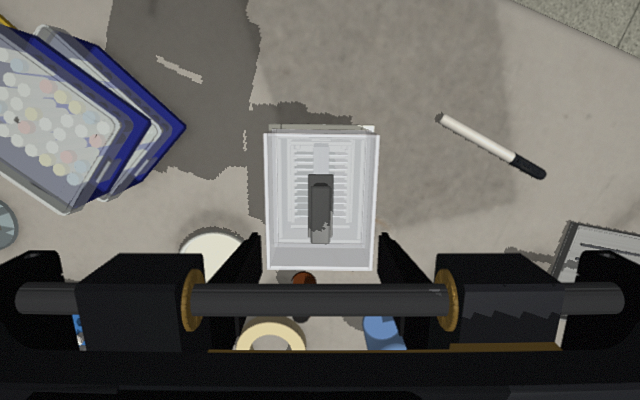

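The wrist view shows the cover square in the image, with top corners near (265,134), (378,134), (376,271) and (267,271). The grip lies on column 320, rows 175–243.

```bash
python3 - <<'E'
from h import *
import pickle
c=pickle.load(open('w1.pkl','rb'))
Q=np.array([onz(c,p,.111) for p in[(265,134),(378,134),(376.5,271),(267,271)]]);print(Q.round(4),Q.mean(0))
print([np.linalg.norm(Q[i]-Q[(i+1)%4]).round(4) for i in range(4)],[np.degrees(np.arctan2(*(Q[i]-Q[(i+1)%4])[[1,0]])).round(1) for i in range(4)])
y,x=np.mgrid[0:400,0:640]; g=c['im'].astype(int).sum(2)/3
for r in(190,200,210,220,230,240): print(r,g[r,300:342:2].astype(int))
print('col',g[165:250:3,320].astype(int))
E
```

```text
[[ 0.4933 -0.0626  0.111 ]
 [ 0.464   0.0184  0.111 ]
 [ 0.5698  0.0604  0.111 ]
 [ 0.6012 -0.0265  0.111 ]] [ 0.53205566 -0.00257673  0.111     ]
[np.float64(0.0861), np.float64(0.1138), np.float64(0.0925), np.float64(0.1138)] [np.float64(-70.1), np.float64(-158.3), np.float64(109.9), np.float64(18.5)]
190 [186 190 190 195  95  77  77  84  80  82  81  82  82  81  80  66  83 213
 212 210 209]
200 [171 172 170 173  92  78  77  82  81  81  81  80  82  81  78  68  87 183
 184 185 186]
210 [176 178 179 182  94  77  75  82  81  80  80  79  80  81  76  67  96 203
 204 208 209]
220 [187 184 184 193  78  75  75  79  80  79  81  78  79  80  74 106 140 189
 188 187 187]
230 [187 186 186 189 111 104  74  79 135  86  78 141 137 140 124 122 144 189
 186 186 187]
240 [205 205 204 204 205 151 112 132 130 134 133 135 137 137 118 175 202 201
 200 200 201]
col [192 193 194 100  80  82  47  60  82  80  81  81  81  82  82  80  79  81
  80  79  78  80 123 135 135 133 113 187 166]
```

Call:
arm_command(rot=[[0,0,0],[0,0,0],[0,0,0],[0,0,0],[0,0,0],[0,0,0],[0,0,0],[0,0,0],[0,0,0],[0,0,0]], linear=[[-2,2,20],[0,0,30],[0,0,30],[0,0,13],[0,0,6],[0,0,0],[0,0,0],[0,0,0],[0,0,0],[0,0,0]], jaw=[60,40,40,40,40,40,5,5,5,5], grip_force=25)

```text
t: 3.4
tool_pos: [0.5318, -0.0036, 0.3062]
orientation: [[-0.939, -0.343, 0.001], [-0.343, 0.939, -0.0], [-0.001, -0.0, -1.0]]
contact_force: [1.2, -0.8, 1.0]
opening: 0.142
```

Call:
arm_command(rot=[[0,0,0],[0,0,0],[0,0,0],[0,0,0],[0,0,0]], linear=[[0,0,0],[0,0,0],[0,0,-3],[0,0,-3],[0,0,-4]], jaw=[5,5,5,5,5])

```text
t: 3.9
tool_pos: [0.5317, -0.0036, 0.3158]
orientation: [[-0.939, -0.343, -0.0], [-0.343, 0.939, 0.0], [0.0, 0.0, -1.0]]
contact_force: [-0.3, 0.3, -0.9]
opening: 0.128
```

Call:
arm_command(rot=[[0,0,0],[0,0,0],[0,0,0],[0,0,0],[0,0,0],[0,0,0]], linear=[[0,0,-8],[0,0,-16],[0,0,-20],[0,0,-20],[0,0,-8],[0,0,0]], jaw=[5,5,5,5,5,5])

```text
t: 4.5
tool_pos: [0.5317, -0.0035, 0.3888]
orientation: [[-0.939, -0.343, 0.002], [-0.343, 0.939, -0.0], [-0.002, -0.001, -1.0]]
contact_force: [-0.1, 0.2, -1.8]
opening: 0.127
```

```bash
python3 - <<'E'
from h import *
c=snap('scene');s=manip.get_state();print(s['t'],s['contact_force'],s['opening'])
im=cv2.resize(c['im'][170:330,270:430],None,fx=4,fy=4,interpolation=cv2.INTER_CUBIC)[:600]
cv2.imwrite('pics/s2.png',im[:,:,::-1])
R=np.array(s['orientation']);p=np.array(s['tool_pos']);d=np.array([.41,-.10,p[2]])-p;print('tool delta',(R.T@d*1000).round(1),p)
E
```

```text
4.55 [-0.47272872  0.41981094 -1.55506076] 0.1238938109607572
tool delta [ 1.473e+02 -4.890e+01 -1.000e-01] [ 0.53159546 -0.00354887  0.38781018]
```

View pics/s2.png

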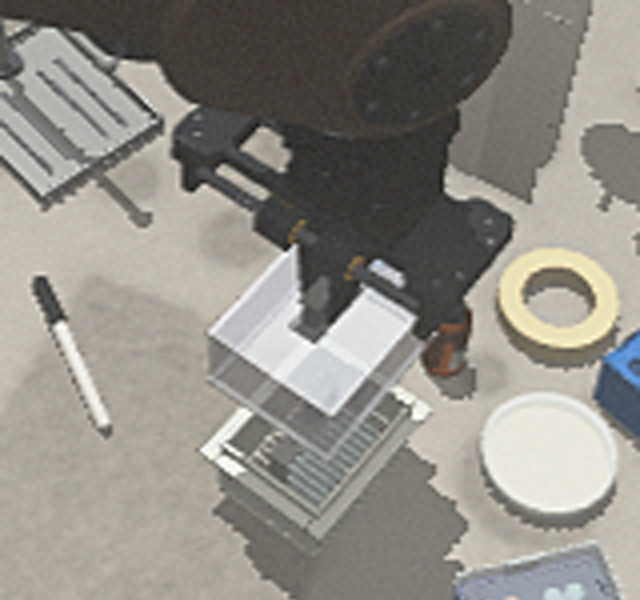

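The scene picture shows the cover held level above the dish, with the carrier still inside the dish. The cover now goes to about (0.41, -0.10).

Call:
arm_command(rot=[[0,0,0],[0,0,0],[0,0,0],[0,0,0],[0,0,0],[0,0,0],[0,0,0],[0,0,0],[0,0,0],[0,0,0],[0,0,0],[0,0,0]], linear=[[12,-4,0],[24,-8,0],[30,-10,0],[30,-10,0],[30,-10,0],[15,-5,0],[6,-2,10],[0,0,25],[0,0,30],[0,0,30],[0,0,20],[0,0,10]], jaw=[5,5,5,5,5,5,5,5,5,5,5,5])

```text
t: 5.75
tool_pos: [0.4095, -0.1001, 0.2608]
orientation: [[-0.939, -0.343, -0.003], [-0.343, 0.939, 0.001], [0.003, 0.003, -1.0]]
contact_force: [1.2, -0.4, -0.9]
opening: 0.125
```

Call:
arm_command(rot=[[0,0,0],[0,0,0],[0,0,0],[0,0,0]], linear=[[0,0,4],[0,0,3],[0,0,2],[0,0,0]], jaw=[5,5,5,5])

```text
t: 6.15
tool_pos: [0.4105, -0.1001, 0.2541]
orientation: [[-0.939, -0.343, 0.001], [-0.343, 0.939, -0.0], [-0.001, -0.001, -1.0]]
contact_force: [-0.1, -0.6, -1.3]
opening: 0.123
```

Call:
arm_command(rot=[[0,0,0],[0,0,0],[0,0,0],[0,0,0]], linear=[[0,0,1],[0,0,1],[0,0,0],[0,0,0]], jaw=[5,5,5,5])

```text
t: 6.55
tool_pos: [0.4106, -0.1001, 0.252]
orientation: [[-0.939, -0.343, 0.001], [-0.343, 0.939, -0.0], [-0.001, -0.001, -1.0]]
contact_force: [-0.6, -0.8, 4.6]
opening: 0.125
```

Call:
arm_command(rot=[[0,0,0],[0,0,0],[0,0,0],[0,0,0],[0,0,0],[0,0,0],[0,0,0],[0,0,0],[0,0,0]], linear=[[0,0,0],[0,0,0],[0,0,0],[0,0,-10],[0,0,-25],[0,0,-35],[0,0,-35],[0,0,-25],[0,0,-10]], jaw=[45,45,45,45,45,45,45,45,45])

```text
t: 7.45
tool_pos: [0.4103, -0.0999, 0.3943]
orientation: [[-0.939, -0.343, 0.004], [-0.343, 0.939, -0.001], [-0.003, -0.003, -1.0]]
contact_force: [0.4, 1.4, -0.6]
opening: 0.477
```

Call:
arm_command(rot=[[0,0,0],[0,0,0],[0,0,0],[0,0,0],[0,0,0],[0,0,0],[0,0,0],[0,0,0]], linear=[[-15,5,0],[-30,10,0],[-30,10,0],[-30,10,0],[-27,9,0],[-15,5,0],[0,0,0],[0,0,0]], jaw=[45,45,45,45,45,45,45,45])

```text
t: 8.25
tool_pos: [0.5312, -0.0038, 0.3912]
orientation: [[-0.939, -0.343, -0.001], [-0.343, 0.939, 0.0], [0.001, 0.001, -1.0]]
contact_force: [-0.2, 0.4, -0.3]
opening: 0.47
```

```bash
python3 - <<'E'
from h import *
import pickle
c=snap('wrist');pickle.dump(c,open('w2.pkl','wb'));save(c,'w2')
s=manip.get_state();print(s['t'],s['tool_pos'],np.round(s['orientation'],3))
print(proj(c,[[.532,-.0035,.103],[.532,-.0035,.062]]))
E
```

```text
8.3 [ 0.53105495 -0.00408833  0.39146292] [[-0.939 -0.343 -0.001]
 [-0.343  0.939  0.   ]
 [ 0.001  0.    -1.   ]]
[[317.95876754 206.06690605]
 [318.10497461 194.10930452]]
```

View pics/w2.png

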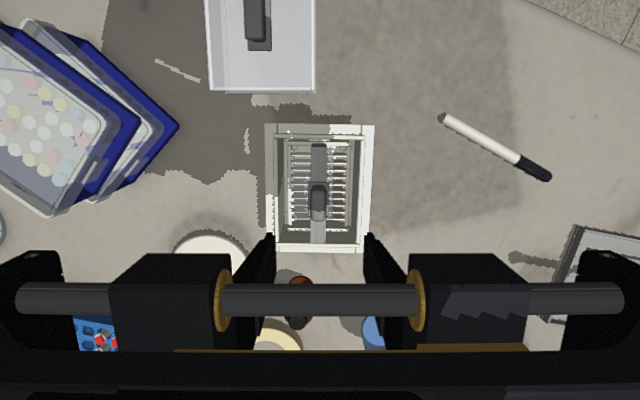

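The cover stands upright at the top of the picture, clear of the dish. The carrier's grip block is near (319,196). I'll measure it, and refine the stand's geometry as well.

```bash
python3 - <<'E'
from h import *
import pickle
c=pickle.load(open('w2.pkl','rb'));g=c['im'].astype(int).sum(2)//3
for r in range(182,224,4): print(r,g[r,304:334])
print('col319',list(zip(range(176,226,2),g[176:226:2,319])))
m=((g<115)&(np.add.outer(np.arange(400),np.zeros(640))>0)).astype(np.uint8)[180:225,305:333]
print(onz(c,(319,196),.103))
for x in(-.013,.013):
  for y in(-.006,.006): 
    a=np.radians(20);p=[.532+x*np.cos(a)-y*np.sin(a),-.0035+x*np.sin(a)+y*np.cos(a)]
    print(x,y,proj(c,[[*p,.103]]).round(1))
s=snap('scene')
pickle.dump(s,open('s3.pkl','wb'))
cv2.imwrite('pics/s3.png',cv2.resize(s['im'][140:340,240:440],None,fx=3,fy=3,interpolation=cv2.INTER_CUBIC)[:,:,::-1])
E
```

```text
182 [103 107 101  98  73  70  70  71  74  75  71  71  71  70  71  70  71  70
  69  68  68  67  71  75  69  78 107 107 100  76]
186 [146 150 147 134  84  84  85  80  54  47  45  45  48  43  48  44  45  45
  43  44  61  85  87  81  81 116 157 152 125  90]
190 [126 153 148 111  83  80  62  37  47  52  55  57  58  58  57  58  56  58
  55  48  44  42  52  81  84  96 109 119 136 101]
194 [147 136 109 102  81  78  54  61  76  83  86  86  87  85  84  85  86  84
  82  79  71  56  55  82  82 110 147 138 103  74]
198 [184 194 218 206  93  75  52  62  75  84  85  86  84  85  87  84  85  85
  83  76  67  53  55  83 114 183 213 177 155 161]
202 [107 107 109  98  78  78  55  62  76  83  84  84  86  84  83  84  84  84
  82  75  68  55  62  82  87 106 121 135  95  76]
206 [124 136 159 145  82  78  51  62  73  80  85  83  83  85  85  82  83  82
  80  75  63  54  93 148 143 157 141 135 136 154]
210 [108 120 147 136 110 133  81  80 105 110  86  83  85  78  79  78  80  85
  81  75  63  64 114 145 117 107 105 111 114  79]
214 [107 106 104 105 121 139  87  78 105 123 133 138 138 141 143 142 148 148
 141 12
[... 293 characters left out ...]
82]
col319 [(176, np.int64(108)), (178, np.int64(108)), (180, np.int64(110)), (182, np.int64(70)), (184, np.int64(78)), (186, np.int64(44)), (188, np.int64(49)), (190, np.int64(58)), (192, np.int64(76)), (194, np.int64(85)), (196, np.int64(85)), (198, np.int64(84)), (200, np.int64(84)), (202, np.int64(84)), (204, np.int64(85)), (206, np.int64(82)), (208, np.int64(83)), (210, np.int64(78)), (212, np.int64(132)), (214, np.int64(142)), (216, np.int64(144)), (218, np.int64(145)), (220, np.int64(114)), (222, np.int64(159)), (224, np.int64(159))]
[ 0.52408128 -0.00552779  0.103     ]
-0.013 -0.006 [[310.2 189.9]]
-0.013 0.006 [[325.7 189.9]]
0.013 -0.006 [[310.4 221.8]]
0.013 0.006 [[325.5 221.9]]
```

Call:
arm_command(rot=[[0,0,0],[0,0,0],[0,0,0],[0,0,0],[0,0,0],[0,0,0],[0,0,0],[0,0,0],[0,0,0],[0,0,0],[0,0,0]], linear=[[-1,0,15],[0,0,35],[0,0,35],[0,0,20],[0,0,10],[0,0,4],[0,0,0],[0,0,0],[0,0,0],[0,0,0],[0,0,0]], jaw=[45,45,45,45,45,45,45,5,5,5,5], grip_force=40)

```text
t: 9.45
tool_pos: [0.5327, -0.0032, 0.2731]
orientation: [[-0.939, -0.343, 0.001], [-0.343, 0.939, -0.0], [-0.001, -0.0, -1.0]]
contact_force: [-0.6, 0.5, -0.8]
opening: 0.191
```

Call:
arm_command(rot=[[0,0,0],[0,0,0],[0,0,0],[0,0,0],[0,0,0]], linear=[[0,0,0],[0,0,0],[0,0,-3],[0,0,-5],[0,0,-5]], jaw=[5,5,5,5,5])

```text
t: 9.95
tool_pos: [0.5327, -0.0032, 0.2861]
orientation: [[-0.939, -0.343, -0.0], [-0.343, 0.939, 0.0], [0.0, 0.0, -1.0]]
contact_force: [-0.2, -0.1, -1.8]
opening: 0.122
```

View pics/s3.png

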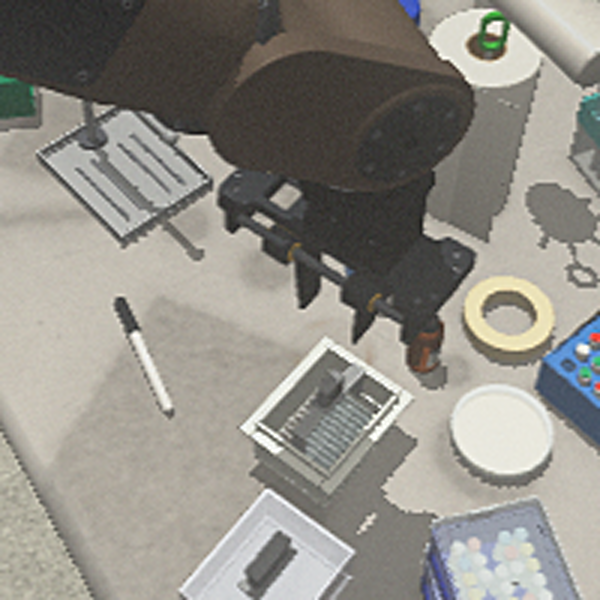

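The carrier is gripped (12 mm opening). The picture also shows the cover upright, clear of the dish. Next I lift and move out in front of the bar's free end.

Call:
arm_command(rot=[[0,0,0],[0,0,0],[0,0,0],[0,0,0],[0,0,0],[0,0,0],[0,0,0]], linear=[[0,0,-8],[0,0,-15],[0,0,-20],[0,0,-20],[0,0,-17],[0,0,-10],[0,0,0]], jaw=[5,5,5,5,5,5,5])

```text
t: 10.65
tool_pos: [0.5327, -0.0032, 0.3771]
orientation: [[-0.939, -0.343, 0.002], [-0.343, 0.939, -0.0], [-0.002, -0.001, -1.0]]
contact_force: [0.0, 1.0, -1.0]
opening: 0.122
```

Call:
arm_command(rot=[[0,0,0],[0,0,0],[0,0,0],[0,0,0],[0,0,0],[0,0,0],[0,0,0],[0,0,0],[0,0,0.05],[0,0,0.1],[0,0,0.05],[0,0,0]], linear=[[-5,10,0],[-10,22,0],[-13,30,0],[-13,30,0],[-13,30,0],[-13,30,0],[-12,26,0],[-7,16,0],[-3,6,0],[0,0,0],[0,0,0],[0,0,0]], jaw=[5,5,5,5,5,5,5,5,5,5,5,5])

```text
t: 11.85
tool_pos: [0.5476, 0.2153, 0.375]
orientation: [[-0.989, -0.149, -0.001], [-0.149, 0.989, -0.0], [0.001, -0.0, -1.0]]
contact_force: [-0.3, -0.3, -1.4]
opening: 0.124
```

```bash
python3 - <<'E'
from h import *
import pickle
c=snap('wrist');pickle.dump(c,open('w4.pkl','wb'));save(c,'w4')
s=manip.get_state();print(s['t'],s['tool_pos'],np.round(s['orientation'],3),s['contact_force'],s['opening'])
D=pickle.load(open('d0.pkl','rb'));print('blue',onz(D['top'],(353,172),.1))
E
```

```text
11.9 [0.54762951 0.21523319 0.37515823] [[-0.989 -0.151 -0.001]
 [-0.151  0.989 -0.   ]
 [ 0.001 -0.    -1.   ]] [ 0.46428042  1.00833685 -1.28357362] 0.12417204839183278
blue [0.65951082 0.12887818 0.1       ]
```

View pics/w4.png

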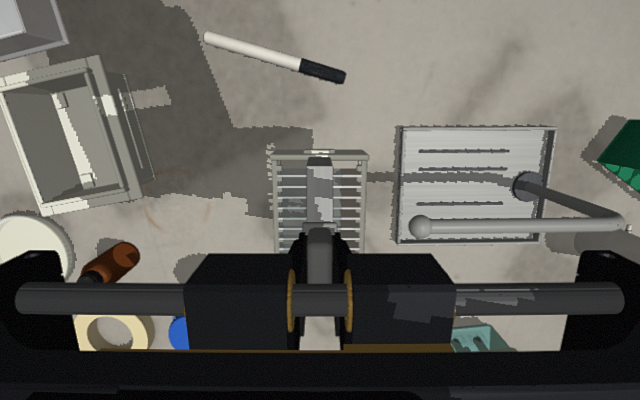

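The wrist view shows the carrier hanging level in the fingers, with the ball at about (420,227) and the bar running from there to about (600,223). I'll measure the bar line with the ray onto z = 0.130.

```bash
python3 - <<'E'
from h import *
import pickle
c=pickle.load(open('w4.pkl','rb'));g=c['im'].astype(int).sum(2)//3
for u in(450,500,560): print(u,g[208:246,u])
print('ball row227',g[227,400:445])
R=np.array([[-.989,-.150,0],[-.150,.989,0],[0,0,-1]]);p=np.array([.5476,.2152,.375])
for uv in[(420,227),(450,227),(500,226),(560,224)]:
    X=onz(c,uv,.13);print(uv,X.round(4),'tool mm',(R.T@(X-p)*1000).round(1))
P=np.array([onz(c,q,.014) for q in[(397,127),(557,128),(546,240),(394,243)]]);print(P.round(3),P.mean(0))
E
```

```text
450 [174 173 172 172 169 168 170 173 174 180 173  72  86 107 124 134 141 145
 163 178 168 155 149 146 136 136 170 172 173 165 100  80  53  54  84 152
 166 151]
500 [171 170 171 170 170 166 169 173 176 171 111  74  98 117 131 137 143 151
 168 168 159 149 146 137 129 143 173 173 169 154  92  60  52  67 127 171
 160 160]
560 [130 128 129 131 133 133 136 141 146 132  71  91 110 124 134 139 144 155
 162 156 149 147 145 125 103  96  99  96  96  96  98  97  98  96  96  95
  95  95]
ball row227 [148 149 169 169 168 168 170 161 116  63  72  87  99 107 114 121 128 135
 143 147 151 159 167 167 163 158 159 157 151 150 144 149 172 181 178 180
 178 180 181 178 179 179 179 181 179]
(420, 227) [0.5408 0.2835 0.13  ] tool mm [ -3.5  68.6 245. ]
(450, 227) [0.5378 0.3036 0.13  ] tool mm [ -3.6  88.9 245. ]
(500, 226) [0.5321 0.3372 0.13  ] tool mm [ -2.9 123.  245. ]
(560, 224) [0.5246 0.3779 0.13  ] tool mm [ -1.6 164.4 245. ]
[[0.48  0.28  0.014]
 [0.457 0.433 0.014]
 [0.569 0.458 0.014]
 [0.595 0.301 0.014]] [0.52512611 0.36808661 0.014     ]
```

Bar line in the tool frame: x about -3 mm, ball centre at y +69, so the bar's middle is at about y +134. Now I drop to threading height and advance over the bar.

Call:
arm_command(rot=[[0,0,0],[0,0,0],[0,0,0],[0,0,0],[0,0,0]], linear=[[-3,0,4],[0,0,10],[0,0,9],[0,0,3],[0,0,0]], jaw=[5,5,5,5,5])

```text
t: 12.4
tool_pos: [0.5506, 0.2156, 0.3489]
orientation: [[-0.989, -0.15, -0.001], [-0.15, 0.989, -0.0], [0.001, -0.0, -1.0]]
contact_force: [-0.7, -0.3, -0.8]
opening: 0.125
```

Call:
arm_command(rot=[[0,0,0],[0,0,0],[0,0,0],[0,0,0],[0,0,0]], linear=[[0,5,0],[0,10,0],[0,15,0],[0,15,0],[0,8,0]], jaw=[5,5,5,5,5])

```text
t: 12.9
tool_pos: [0.5422, 0.27, 0.3499]
orientation: [[-0.989, -0.151, 0.0], [-0.151, 0.989, 0.0], [-0.0, 0.0, -1.0]]
contact_force: [0.1, -1.1, -1.7]
opening: 0.125
```

Call:
arm_command(rot=[[0,0,0],[0,0,0],[0,0,0],[0,0,0],[0,0,0],[0,0,0],[0,0,0]], linear=[[0,8,0],[0,15,0],[0,18,0],[0,18,0],[0,14,0],[0,6,0],[0,0,0]], jaw=[5,5,5,5,5,5,5])

```text
t: 13.6
tool_pos: [0.5306, 0.347, 0.3496]
orientation: [[-0.989, -0.151, -0.0], [-0.151, 0.989, -0.0], [0.0, -0.0, -1.0]]
contact_force: [0.3, -0.7, -1.1]
opening: 0.128
```

```bash
python3 - <<'E'
from h import *
c=snap('wrist');s=manip.get_state();print(s['t'],s['tool_pos'],s['contact_force'],s['opening'])
d=snap('scene');save(d,'s5')
a=cv2.resize(c['im'][110:260,240:480],(480,300));b=cv2.resize(d['im'][125:225,220:380],(480,300),interpolation=cv2.INTER_CUBIC)
cv2.imwrite('pics/m5.png',np.vstack([a,b])[:,:,::-1])
E
```

```text
13.65 [0.53075157 0.34640047 0.3496081 ] [-0.44908825 -0.64015718 -1.64348136] 0.12292468572804666
```

View pics/m5.png

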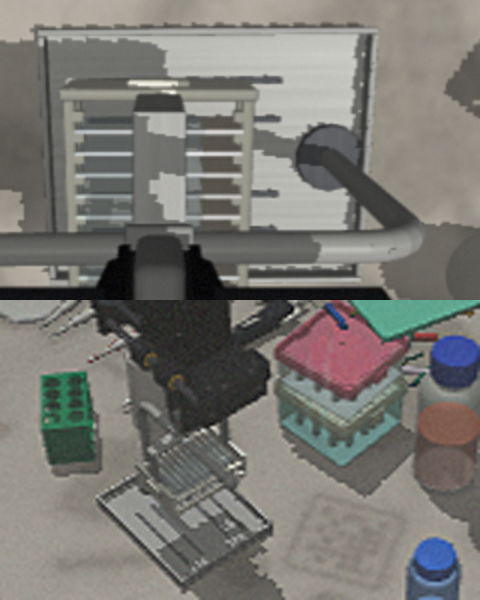

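The bar passes through the bail window, above the slides and below the crosspiece. The wrist view shows it at crop rows 232–262 beside the grip's foot. I'll check the lateral alignment.

```bash
python3 - <<'E'
from h import *
c=snap('wrist');s=manip.get_state();g=c['im'].astype(int).sum(2)//3
R=np.array(s['orientation']);p=np.array(s['tool_pos'])
for u in(250,262,360,380): print(u,g[218:250,u])
for uv in[(255,233.5),(370,233.5)]: print((R.T@(onz(c,uv,.13)-p)*1000).round(1))
E
```

```text
250 [151 154 153 101  95 102 112 165  91  66  76  88  92  96  99 102 106 113
 108 101  96  94  97  87  95 170 166 166 165 166 165 166]
262 [102 102 105 105 105 105 108 107  63  68  79  88  92  96  98 102 107 111
 107 101  96  96  94  89 111 175 163 161 171 171 169 169]
360 [171 162 147 147 146 144 147  81  67  78  87  92  96  97 100 105 110 108
 104  97  98  97  91  88 149 150 148 148 148 137 149 148]
380 [176 180 183 183 179 184 166  69  68  81  89  90  96  98 101 103 107 105
 101  96  96  94  84 101 182 181 107  58  57  57  78 169]
[  0.7 -37.3 219.7]
[  0.8  31.4 219.7]
```

Call:
arm_command(rot=[[0,0,0],[0,0,0],[0,0,0],[0,0,0],[0,0,0],[0,0,0],[0,0,0]], linear=[[0,0,3],[0,0,4],[0,0,3],[0,0,2],[0,0,1],[0,0,1],[0,0,0]], jaw=[5,5,5,5,5,5,5])

```text
t: 14.45
tool_pos: [0.5309, 0.3461, 0.3357]
orientation: [[-0.989, -0.15, 0.0], [-0.15, 0.989, 0.0], [-0.0, 0.0, -1.0]]
contact_force: [0.0, 0.4, -1.6]
opening: 0.125
```

Call:
arm_command(rot=[[0,0,0],[0,0,0],[0,0,0]], linear=[[0,0,1],[0,0,0.5],[0,0,0]], jaw=[5,5,5])

```text
t: 14.75
tool_pos: [0.5309, 0.3461, 0.3342]
orientation: [[-0.989, -0.15, -0.0], [-0.15, 0.989, 0.0], [0.0, 0.0, -1.0]]
contact_force: [0.2, -0.3, -1.0]
opening: 0.127
```

Call:
arm_command(rot=[[0,0,0],[0,0,0],[0,0,0]], linear=[[0,0,0.5],[0,0,0.5],[0,0,0]], jaw=[5,5,5])

```text
t: 15.05
tool_pos: [0.5309, 0.3461, 0.3337]
orientation: [[-0.989, -0.15, 0.0], [-0.15, 0.989, 0.0], [-0.0, 0.0, -1.0]]
contact_force: [-0.9, -0.9, 3.0]
opening: 0.122
```

Contact has begun: the vertical force went from -1 to +3 N. I'll release gently, look, then raise.

Call:
arm_command(rot=[[0,0,0],[0,0,0],[0,0,0],[0,0,0],[0,0,0]], linear=[[0,0,0],[0,0,0],[0,0,0],[0,0,0],[0,0,0]], jaw=[14,18,25,35,40])

```text
t: 15.55
tool_pos: [0.5309, 0.3461, 0.3332]
orientation: [[-0.989, -0.15, -0.0], [-0.15, 0.989, 0.0], [0.0, 0.0, -1.0]]
contact_force: [-0.2, 0.3, 0.1]
opening: 0.374
```

Call:
arm_command(rot=[[0,0,0],[0,0,0],[0,0,0],[0,0,0],[0,0,0],[0,0,0],[0,0,0],[0,0,0],[0,0,0],[0,0,0]], linear=[[0,0,-5],[0,0,-10],[0,0,-20],[0,0,-30],[0,0,-30],[0,0,-20],[0,0,-5],[0,0,0],[0,0,0],[0,0,0]], jaw=[40,40,40,40,40,40,40,40,40,40])

```text
t: 16.55
tool_pos: [0.5309, 0.3461, 0.452]
orientation: [[-0.989, -0.15, -0.002], [-0.15, 0.989, -0.001], [0.002, -0.001, -1.0]]
contact_force: [-0.1, 0.6, 0.6]
opening: 0.424
```

```bash
python3 - <<'E'
from h import *
c=snap('wrist');s=manip.get_state();print(s['t'],s['tool_pos'],s['contact_force'],s['opening'])
d=snap('scene')
a=cv2.resize(c['im'][100:270,220:480],(520,340));b=cv2.resize(d['im'][125:305,220:460],(480,360),interpolation=cv2.INTER_CUBIC)[:260]
b=cv2.copyMakeBorder(b,0,0,0,40,cv2.BORDER_CONSTANT)
cv2.imwrite('pics/m6.png',np.vstack([a,b])[:,:,::-1])
E
```

```text
16.6 [0.53095183 0.34612729 0.45211764] [-0.22080432 -0.17037548 -0.33225808] 0.42107032215444967
```

View pics/m6.png

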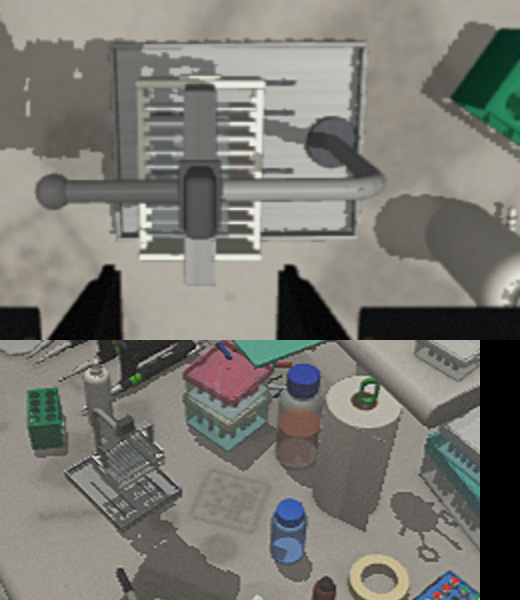

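The picture shows the carrier hanging on the bar, with the grip block on the bar line at about crop (200,190), the ball at (52,190), and the fingers clear. I'll do one check for sway and for the saddle and cover positions, then hand in.

Call:
arm_command(rot=[[0,0,0],[0,0,0],[0,0,0],[0,0,0],[0,0,0],[0,0,0]], linear=[[0,0,0],[0,0,0],[0,0,0],[0,0,0],[0,0,0],[0,0,0]], jaw=[40,40,40,40,40,40])

```text
t: 17.25
tool_pos: [0.5309, 0.3461, 0.4533]
orientation: [[-0.989, -0.15, 0.0], [-0.15, 0.989, 0.0], [-0.0, 0.0, -1.0]]
contact_force: [0.2, 0.5, -0.1]
opening: 0.42
```

```bash
python3 - <<'E'
from h import *
def cv(c): return c['im'][130:240,270:440].astype(int)
a=snap('wrist');[snap('scene') for _ in range(5)];b=snap('wrist')
print('diff',np.abs(cv(a)-cv(b)).mean(),np.abs(cv(a)-cv(b)).max())
T=lambda x,y:(220+x/2,100+y/2)
# carrier body top corners (z=saddle-.040), grip top centre (z=.135+.029)
Q=np.array([onz(b,T(*q),.095) for q in[(137,82),(265,81),(263,260),(139,260)]]);print('body',Q.round(4).tolist(),Q.mean(0))
print('edges',[np.linalg.norm(Q[i]-Q[(i+1)%4]).round(4) for i in range(4)])
print('ball',onz(b,T(52,191),.13),'bar',onz(b,T(290,189),.13))
E
```

```text
diff 1.2171836007130126 49
body [[0.492, 0.3117, 0.095], [0.4824, 0.3715, 0.095], [0.5706, 0.386, 0.095], [0.58, 0.3241, 0.095]] [0.53124061 0.34829543 0.095     ]
edges [np.float64(0.0605), np.float64(0.0893), np.float64(0.0626), np.float64(0.0888)]
ball [0.541412   0.28321277 0.13      ] bar [0.52476031 0.38685399 0.13      ]
```

```bash
python3 -c "
from rig import manip
print(manip.finish_job())"
```

```text
the job is handed in; nothing more can be done
None
```

The job is handed in. The cover stands mouth down on the worktop at about (0.41, -0.10), and the carrier hangs on the bar of the drying stand. It took about 18 s of the 51 s allowed.

- **Cover:** it was lifted off by its grip and set down with a light contact of about 5 N. It stands about 150 mm from the dish's centre.
- **Carrier:** it was lifted out level by its grip, threaded over the bar's free end, lowered to about 3 N of contact and released.
- **Last checks:**
  - **Position:** the carrier's centre measured on the bar line to within about 1 mm, roughly 20 mm from the stand's centre toward the ball, as planned.
  - **Level and still:** the carrier's top outline measured 89 x 61.5 mm against the 90 x 62 mm given, which fits it hanging level. Two wrist pictures 0.3 s apart differed only by about the picture noise.
  - **Clear:** the gripper was about 120 mm above the carrier, touching nothing.
- **Disagreements:** the first two-view fix of the bar's ball gave a height of 135 mm, against 130 mm expected. Fixes of the ball's position along the bar differed by about 3 mm. I used the later wrist picture; both are well inside the tolerances.
- **Not checked:** I did not measure the dish, cover or bystanders again at the end. The later pictures showed nothing out of place, and the finish call gives no verdict.

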